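Post an offcut through the fold-down step of the offcut box

TASK

Swing the offcut box's upright sprung step down towards you until it snaps flat, lay the plain wooden offcut on it and push the offcut in through the flap so that it drops inside and the flap swings shut behind it. Then push the step up from underneath, past its over-centre point, until it snaps fully upright again. Leave the sanding block, mallet, gouge and wooden wedge where they are.

Things in the scene. Friction and masses are not known exactly. Their poses are not given: they have to be found in the camera images.
- offcut_box: Offcut box fixed to the bench: plywood, 170 wide (y), 130 deep (x), 121 high, closed roof, sides and back, green front. Origin: bench level under the middle of the front face; x points into the box, y along the front, z up.
- slot (a point): Middle of the sill (lower edge of the only opening), in the front face, 54 above the bench. Opening 138 wide, 55 high, sill 5 thick; a black flap hangs just behind it. Behind the sill the box is hollow down to its floor 6 above the bench: what is pushed wholly past the sill falls in; only half past, it may hang on the flap. The offcut passes best with its long side along the front.
- step (a joint): Angle (rad) of the step, an aluminium plate 140 wide reaching 104 from its hinge. 0 = upright in front of the flap, its top 154 above the bench, 33 proud of the roof; 1.571 = folded down towards the robot, level: top face 55 above the bench, underside 47 (nose 40), nothing beneath. A spring drives it away from about 0.8 rad to either stop, so past that it snaps on by itself.
- step_hinge (a point): Middle of the step's hinge axis, which runs along the box's y, 6 in front of the front face, 50 above the bench. At either stop about 3 to 5 N square to the plate at its nose starts the step moving; the force falls to nothing at about 0.8 rad.
- step_nose (a point): Middle of the step's outer edge (red nose bar, 140 long, 15 deep, 6 thick); highest point when the step is up, the edge nearest the robot when it is down. Moves with the step.
- flap (a joint): Angle (rad) of the black plastic flap, 132 wide, 53 high, hinged along its top edge; 0 = shut, grows as it swings inwards. A weak spring and its weight shut it (under 0.5 N at its lower edge).
- offcut_center (a point): Centre of the offcut, a plain pale wooden block lying flat, 42 (x) by 85 (y, long side) by 24 high; loose, about 0.05 kg.
- sanding_block_center (a point): Centre of the sanding block, a brown cork-coloured block with sandpaper round it, 62 (x) by 105 (y) by 31 high; bystander.
- mallet: Round-headed carving mallet lying down, 262 long, 82 thick; bystander. Origin under its middle.
- gouge: Broad carving chisel lying down, 215 long (x), 38 wide, 54 high; bystander. Origin under its middle.
- wedge: Small wooden wedge, 36 x 90 x 22; bystander. Origin under its middle.
There are look-alikes about, which are no part of the job. Leave any blue, pink or turquoise look-alike of the part that bears offcut_center alone.

How it is judged:
On the way, in this order (a step that is already met when the one before it is completed fails the run):
1. the step is folded down and level (value of joint step above 1.5 rad), for 0.3 s.
2. the offcut has gone through the flap into the box and the flap has swung shut behind it, with the step still down (x of offcut_center in the frame of offcut_box between 0.012 and 0.15 m and z of offcut_center in the frame of offcut_box below 0.055 m and horizontal distance between offcut_center and offcut_box below 0.17 m and value of joint flap below 0.1 rad and value of joint step above 1.4 rad), for 0.2 s.
At the end, for the whole second after the job is handed in: The step is back upright at its stop (within 0.06 rad), the flap is shut (within 0.1 rad), and the offcut lies at rest inside the box below the sill (value of joint step below 0.06 rad and value of joint flap below 0.1 rad and x of offcut_center in the frame of offcut_box between 0.012 and 0.15 m and y of offcut_center in the frame of offcut_box between -0.085 and 0.085 m and z of offcut_center in the frame of offcut_box below 0.055 m and linear speed of offcut below 0.02 m/s); the robot touches nothing.
It fails at once if a bystander (sanding block, mallet, gouge or wedge) is shifted by more than 30 mm (distance of any of sanding_block_center, mallet, gouge, wedge from where it was at the start of the episode above 0.03 m).
It also fails if it takes over 66 s, if anything falls off the work surface, if the arm or the gripper's body presses on something with over 40 N, if the wrist force passes 120 N, or if a joint passes its speed limit or range.

ROBOT

A 7-joint arm with a two-finger parallel gripper is mounted at the origin on a cart in front of the work surface, level with it; the furniture and walls round the work are solid. World frame = base frame: x ahead of the robot, y to its left, z up, the work surface at z = 0. Lengths are in m, angles in rad, forces in N, time in s.
With the tool pointing down it reaches from about 0.4 to 0.85 m from the base axis. Payload 4.5 kg.
Tool frame: the origin (TCP) lies at the very end of the fingers, on their centre line; the grasp point (between the pads) lies 19 mm behind it (grasp_offset is the distance from the TCP to the grasp point, in m); z points along the fingers, y is the direction in which the jaws open and shut (so a half turn about z gives the same grasp; the last joint's range is limited). The gripper opens to 85 mm and grips with 20 to 120 N. Pads are 22 mm wide; open, the fingers measure 114 mm over their backs; the gripper's body (76 mm by 85 mm) begins 54 mm behind the grasp point. The pads swing forward as they close: fully open they stand 13 mm farther back than shut.
Start: joints at [1.301, 0.689, -0.195, 1.565, 0.157, 0.902, -0.215], TCP at [0.187, -0.596, 0.202] pointing down, gripper open.
Joint ranges: [-3.01, 3.01], [-0.46, 2.08], [-1.47, 1.51], [0.13, 2.56], [-1, 4.14], [0.04, 2.09], [-2.66, 2.66]. Speed limits (rad/s): [2.57, 2.57, 3.14, 3.14, 3.14, 3.14, 3.14].

INTERFACE

Orientations are given as a 3x3 rotation matrix whose columns are the frame's x, y, z axes.
In Python, from station import * gives the robot as it stands. The module is installed in compiled form; this text tells all that it offers.
- The arm moves only by the tool jog_arm, never from a script. Its argument "series" is a list that holds one entry, the list of rows, each a list of 7 numbers: the shift along the world's x, y, z in m, then the turn, a rotation vector about the world's x, y, z in rad, then the closure, from -1 (fully open) to 1 (shut). In form: [[[dx, dy, dz, ax, ay, az, claw], ...]]. A call has 1 to 12 rows; each row shifts and turns the commanded pose from where the row before left it; what a row does not reach is not made up. A row lasts 1/8 s, in which the tool goes at most 62.5 mm and 10.7 degrees, less where a joint would pass 70% of its speed; a pose out of reach is approached as far as the arm can. A call is refused whole if a number of a shift passes 0.0625 or a number of a turn 0.188, either way. A call with a gripper value outside its range is refused whole. The fingers move at their own pace and stop on an object; "grip_force" is the grip in N (left out, the last holds). Time passes only in rows, so rows that do not move let the fingers close. It gives the time, the measured TCP pose, the force and the opening at its end, in the units of the state.
- state(): the state, without advancing time (a new reading comes with each control period).
- get_image(name): name is "side" or "top"; returns the picture (420x560x3 uint8, red, green, blue); there is no depth.
- camera_model(name): a dict with "fx", "fy", "cx", "cy" (pixels), "k1" (the pictures are not rectified: a ray, as slopes to the right and down, at radius r is drawn at 1 + k1 r^2 times it, then the intrinsics apply), "R" (3x3) and "t" (3): a world point X has camera coordinates R X + t. Camera axes: x right, y down, z forward; pixel columns grow to the right and rows downward; lengths in m; the calibration is good to about 2 mm. A picture is of the moment at which its call begins. camera_model takes no time and is no camera call.
- finish_job(): hands the job in, once; it reports no verdict.
The state is a dict: "t": time; "joint_pos": joint angles; "qd": joint speeds; "effort": joint torques, N m; "ee_pos": TCP position; "eef_rot": TCP orientation; "force": force on the tool from outside, world axes, zero at the start; "torque": the same for the moment, N m; "gripper_width": finger opening in m.
Only numpy, scipy, OpenCV 4.12 (cv2) and the standard library are available. Lean on these libraries where they do the work, as an engineer would, in place of code of your own. Each camera call takes 0.05 s, during which the arm holds its last target. There are 200 camera calls.

## Working session

There is one attempt and no reset: what is moved stays moved. The work goes in short steps, Python scripts to look and compute and a tool call to move; the robot and the scene stay as the last step left them, time stands still between calls to the robot, and variables do not carry over. Pictures are saved under pics/ and viewed, about 8 in all and at most 12, crops included, and the job is handed in when it is done.

Besides the shell and the picture viewer there is one more tool, called after "Call:" by a JSON object that holds its "name" and its "arguments", one argument or row to a line. jog_arm: Moves the arm, as the interface text tells. Its arguments: {"type":"object","properties":{"series":{"type":"array"},"grip_force":{"type":"number"}},"required":["series"]}

```bash
mkdir -p pics
cat > h.py <<'E'
from station import *
import numpy as np, cv2
def snap(n,f,crop=None,s=1):
    im=get_image(n)[:,:,::-1]
    cv2.imwrite('pics/raw_'+f,im)
    if crop: x0,y0,x1,y1=crop; im=im[y0:y1,x0:x1]
    cv2.imwrite('pics/'+f,cv2.resize(im,None,fx=s,fy=s,interpolation=cv2.INTER_CUBIC))
def ray(n,u,v):
    c=camera_model(n); d=np.array([(u-c['cx'])/c['fx'],(v-c['cy'])/c['fy']]); p=d.copy()
    for _ in range(30): p=d/(1+c['k1']*(p@p))
    R=np.array(c['R']);t=np.array(c['t'])
    return -R.T@t, R.T@np.r_[p,1]
def onz(n,u,v,z):
    o,r=ray(n,u,v); return o+r*(z-o[2])/r[2]
def proj(n,X):
    c=camera_model(n); q=np.array(c['R'])@np.array(X)+np.array(c['t']); p=q[:2]/q[2]; p=p*(1+c['k1']*(p@p))
    return np.array([c['fx']*p[0]+c['cx'],c['fy']*p[1]+c['cy']])
E
python3 - <<'E'
from h import *
snap('top','a.png',None,1.4); snap('side','b.png',None,1.4)
for n in('top','side'):
    c=camera_model(n);print(n,c,ray(n,280,210))
print(state())
E
```

```text
top {'fx': 476.5428228096026, 'fy': 476.5428228096026, 'cx': 276.86259228535806, 'cy': 214.93673628284685, 'k1': -0.061275488796526, 'R': array([[ 0.01860787, -0.99980189, -0.00706623],
       [-0.9978484 , -0.01812619, -0.06300811],
       [ 0.06286754,  0.00822347, -0.997988  ]]), 't': array([-0.02663387,  0.55517777,  1.45786211])} (array([ 0.46282665, -0.02855402,  1.48972139]), array([ 0.07332734,  0.00182881, -0.99738178]))
side {'fx': 447.44145695678947, 'fy': 447.44145695678947, 'cx': 284.368179040672, 'cy': 210.13271972732997, 'k1': -0.10636594973570337, 'R': array([[-0.89044412, -0.45507294, -0.00422953],
       [-0.27544521,  0.54631702, -0.79099156],
       [ 0.36226952, -0.70316878, -0.61181244]]), 't': array([0.4886303 , 0.24835063, 1.19859776])} (array([0.06928954, 0.92950077, 0.93182695]), array([ 0.37104433, -0.6988881 , -0.61153653]))
{'t': 0.1, 'joint_pos': array([ 1.30082451,  0.68989689, -0.19454198,  1.56626211,  0.15730318,
        0.90249173, -0.21512931]), 'qd': array([-0.00111623, -0.00296984, -0.00051653, -0.0021534 , -0.00049479,
        0.0004256 , -0.00057481]), 'effort': array([-4.02282370e-03, -5.40607345e+01, -1.27169888e+00, -1.58985794e+01,
        9.34337382e-03,  4.37566123e-03, -1.10208109e-06]), 'ee_pos': array([ 0.18672455, -0.59578522,  0.20156096]), 'eef_rot': array([[ 9.54194495e-01,  2.99186402e-01, -6.02620143e-04],
       [ 2.99186988e-01, -9.54193238e-01,  1.55251681e-03],
       [-1.10524149e-04, -1.66169909e-03, -9.99998613e-01]]), 'force': array([-0.29357492,  0.47521947, -0.57596838]), 'torque': array([ 0.03068577,  0.00186774, -0.04681611]), 'gripper_width': 0.08523162350358379}
```

View pics/a.png

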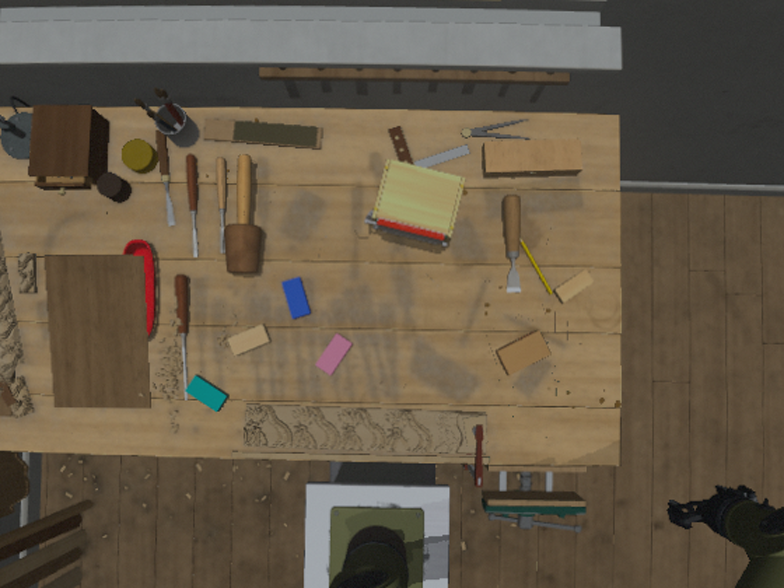

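View pics/b.png

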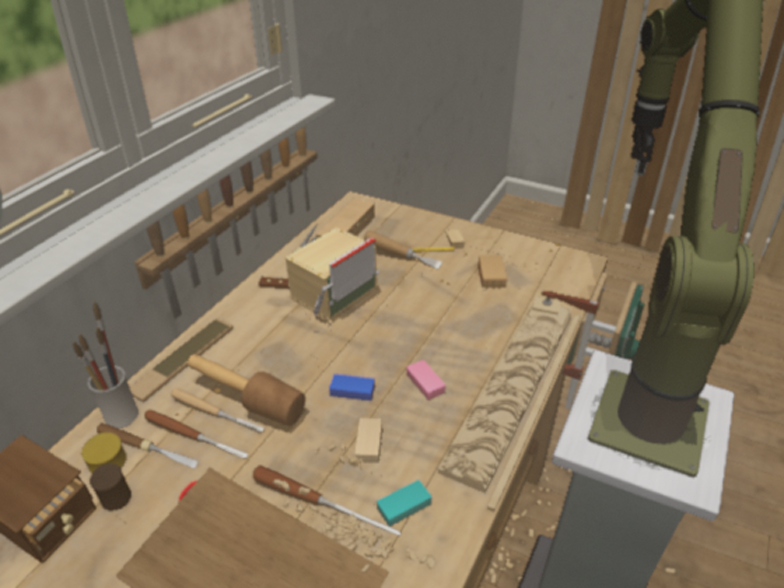

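Candidates for the offcut (1.4x top-picture pixels): pale block (248,340), pale wedge (574,286), sanding block (524,352), blue (297,298), pink (334,354), turquoise (207,393). The plain flat pale block at (248,340) fits the description. I'll check it in one close crop that also shows the box.

Run:
```python
from h import *
im=cv2.imread('pics/raw_a.png')[110:260,150:345]
cv2.imwrite('pics/c.png',cv2.resize(im,None,fx=4,fy=4,interpolation=cv2.INTER_CUBIC))
im=cv2.imread('pics/raw_b.png')[155:235,195:280]
cv2.imwrite('pics/d.png',cv2.resize(im,None,fx=7,fy=7,interpolation=cv2.INTER_CUBIC))
```

```text
(no output)
```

View pics/c.png

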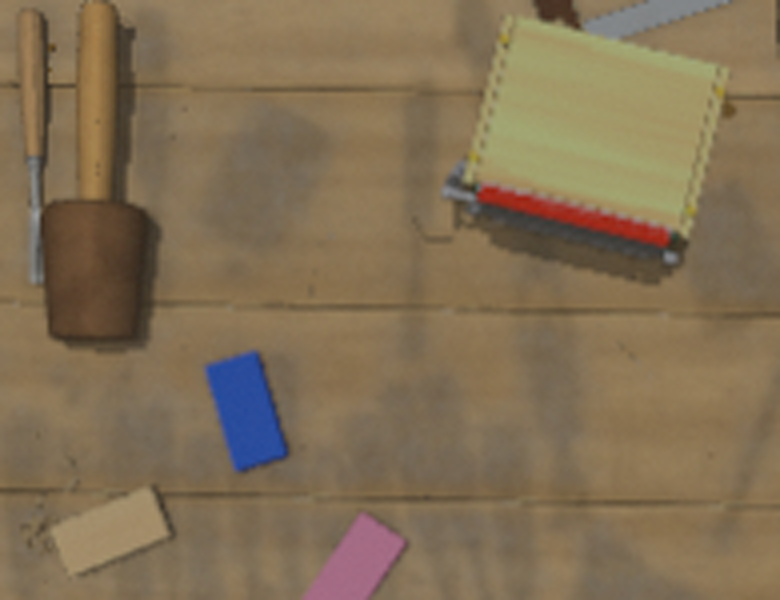

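View pics/d.png

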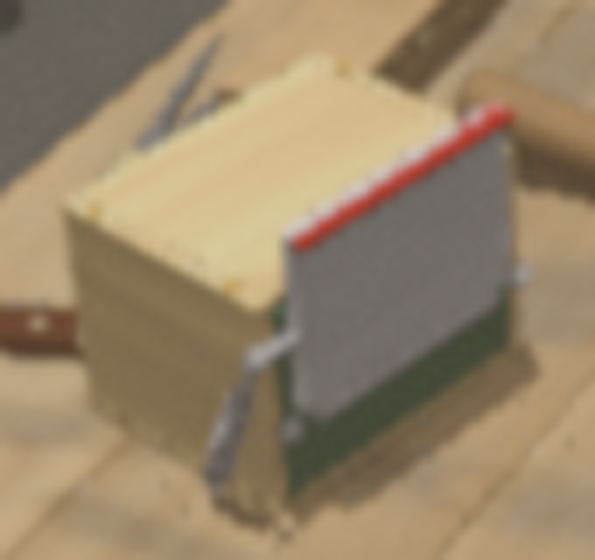

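Run:
```python
from h import *
f=lambda u,v,z:onz('top',150+(u+.5)/4-.5,110+(v+.5)/4-.5,z)[:2]
for name,z,P in(('off',.024,[(50,530),(152,487),(170,530),(73,576)]),('roof',.121,[(508,15),(728,68),(688,235),(467,183)]),('nose',.154,[(484,186),(669,234),(664,248),(480,200)])):
    Q=np.array([f(*p,z) for p in P]); print(name,Q.round(4).tolist(),Q.mean(0).round(4)); d=Q[1]-Q[0];d2=Q[2]-Q[3]
    print(np.linalg.norm(np.diff(np.r_[Q,Q[:1]],axis=0),axis=1).round(4), np.degrees(np.arctan2(d[1],d[0])),np.degrees(np.arctan2(d2[1],d2[0])))
g=lambda u,v,z:onz('side',195+(u+.5)/7-.5,155+(v+.5)/7-.5,z)[:2]
for p in [(68,208),(262,312)]: print('side roof',g(*p,.121))
for p in [(290,240),(512,108)]: print('side nose',g(*p,.154))
```

```text
off [[0.4646, 0.3362], [0.4993, 0.2579], [0.4665, 0.243], [0.4296, 0.3172]] [0.465  0.2886]
[0.0856 0.0361 0.0828 0.0399] -66.07674843433654 -63.54763168029321
roof [[0.8467, -0.011], [0.8101, -0.1723], [0.6865, -0.1444], [0.7218, 0.0164]] [ 0.7663 -0.0778]
[0.1653 0.1267 0.1646 0.1279] -102.77661501289634 -102.35977133595782
nose [[0.7136, 0.0032], [0.6816, -0.1282], [0.6716, -0.1248], [0.7035, 0.0059]] [ 0.6926 -0.061 ]
[0.1353 0.0106 0.1345 0.0104] -103.67751850290067 -103.74441599989257
side roof [ 0.84142816 -0.00743379]
side roof [0.71786087 0.02085007]
side nose [0.70895515 0.00764213]
side nose [ 0.6738071  -0.12834211]
```

The crops show the plain pale offcut at crop (111,531), world (0.465, 0.289), with its long side at about 115°. The box roof and red nose bar put the box origin near (0.703, -0.063), with its x axis at -13°. First I'll move over the roof with the fingers shut, ready to hook the step from behind.

Call:
{"name": "jog_arm", "arguments": {
  "series": [
    [[0.04, 0.039, 0.004, 0, 0, -0.044, 1], [0.04, 0.039, 0.004, 0, 0, -0.044, 1], [0.04, 0.039, 0.004, 0, 0, -0.044, 1], [0.04, 0.039, 0.004, 0, 0, -0.044, 1], [0.04, 0.039, 0.004, 0, 0, -0.044, 1], [0.04, 0.039, 0.004, 0, 0, -0.044, 1], [0.04, 0.039, 0.004, 0, 0, -0.044, 1], [0.04, 0.039, 0.004, 0, 0, -0.044, 1], [0.04, 0.039, 0.004, 0, 0, -0.044, 1], [0.04, 0.039, 0.004, 0, 0, -0.044, 1], [0.04, 0.039, 0.004, 0, 0, -0.044, 1], [0.04, 0.039, 0.004, 0, 0, -0.044, 1]]
  ],
  "grip_force": 30
}}

```text
t: 1.6
ee_pos: [0.6678, -0.127, 0.25]
eef_rot: [[0.975, -0.224, -0.001], [-0.224, -0.975, -0.0], [-0.001, 0.0, -1.0]]
force: [1.2, -1.1, -0.7]
gripper_width: 0.0001
```

Run:
```python
from h import *
s=state();print(s['joint_pos'].round(4).tolist(),s['ee_pos'].round(4).tolist(),s['eef_rot'].round(4).tolist(),s['t'])
```

```text
[0.1121, 0.7211, 0.0159, 1.3253, -0.0115, 1.0962, -1.6671] [0.6678, -0.127, 0.25] [[0.9747, -0.2237, -0.001], [-0.2237, -0.9747, -0.0002], [-0.0009, 0.0004, -1.0]] 1.6
```

Call:
{"name": "jog_arm", "arguments": {
  "series": [
    [[0.03, 0.03, 0, 0, 0, 0, 1], [0.03, 0.028, -0.02, 0, 0, 0, 1], [0, 0, -0.04, 0, 0, 0, 1], [0, 0, -0.04, 0, 0, 0, 1], [0, 0, -0.012, 0, 0, 0, 1], [0, 0, 0, 0, 0, 0, 1]]
  ]
}}

```text
t: 2.35
ee_pos: [0.7267, -0.0704, 0.138]
eef_rot: [[0.975, -0.222, -0.001], [-0.222, -0.975, 0.0], [-0.001, 0.0, -1.0]]
force: [-0.5, -0.3, 0.2]
gripper_width: 0.0
```

Run:
```python
from h import *
snap('side','e.png',(150,90,350,240),4)
s=state();print(s['force'],s['joint_pos'].round(4).tolist(),s['ee_pos'].round(4).tolist())
```

```text
[ 0.01701141 -0.05397887  0.18756103] [0.0266, 0.9058, 0.0157, 1.2591, -0.0147, 0.9752, -1.7507] [0.7278, -0.0706, 0.1394]
```

View pics/e.png

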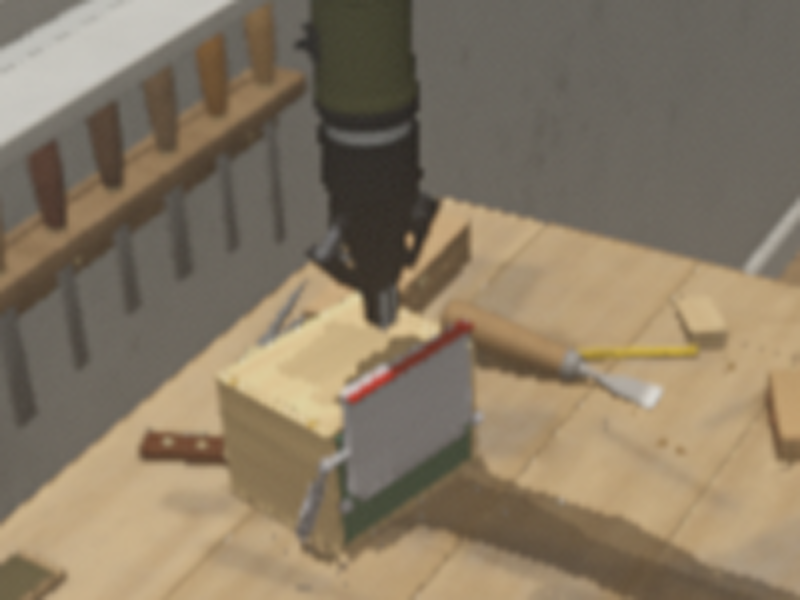

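The picture shows the fingertips at crop (383,315), behind the red nose and above the roof. Pulling the step back and down.

Call:
{"name": "jog_arm", "arguments": {
  "series": [
    [[-0.0117, 0.0027, -0.002, 0, 0, 0, 1], [-0.0117, 0.0027, -0.002, 0, 0, 0, 1], [-0.0117, 0.0027, 0, 0, 0, 0, 1], [-0.0117, 0.0027, 0, 0, 0, 0, 1], [-0.0117, 0.0027, -0.003, 0, 0, 0, 1], [-0.0117, 0.0027, -0.006, 0, 0, 0, 1], [-0.0117, 0.0027, -0.006, 0, 0, 0, 1], [-0.0117, 0.0027, -0.006, 0, 0, 0, 1], [-0.0117, 0.0027, -0.006, 0, 0, 0, 1], [-0.0117, 0.0027, -0.006, 0, 0, 0, 1], [0, 0, 0, 0, 0, 0, 1], [0, 0, 0.04, 0, 0, 0, 1]]
  ]
}}

```text
t: 3.9
ee_pos: [0.6094, -0.0434, 0.1409]
eef_rot: [[0.975, -0.222, -0.003], [-0.222, -0.975, 0.0], [-0.003, 0.001, -1.0]]
force: [0.8, 0.8, 0.4]
gripper_width: -0.0002
```

Run:
```python
from h import *
s=state();print(s['force'],s['joint_pos'].round(4).tolist(),s['ee_pos'].round(4).tolist())
snap('side','f.png',(150,90,350,240),4)
```

```text
[0.8006245  0.80255123 0.39836868] [-0.0107, 0.7442, 0.0115, 1.6729, -0.0117, 0.7275, -1.7885] [0.6094, -0.0434, 0.1409]
```

View pics/f.png

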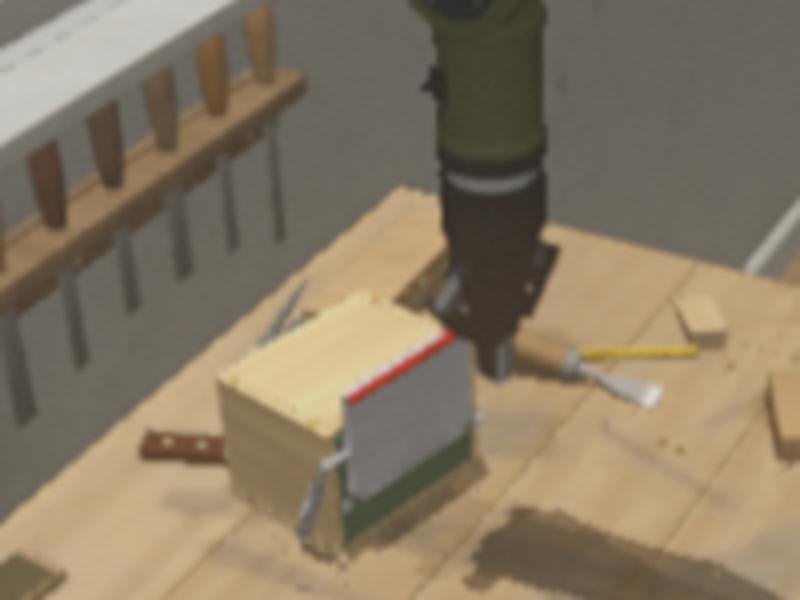

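The picture shows the step still upright at crop (400,410): the fingertip slipped over the nose. I'll repeat the pull with the tip deeper, following the arc at a smaller radius.

Call:
{"name": "jog_arm", "arguments": {
  "series": [
    [[0, 0, 0.06, 0, 0, 0, 1], [0.0392, -0.009, 0, 0, 0, 0, 1], [0.0392, -0.009, 0, 0, 0, 0, 1], [0.0392, -0.009, 0, 0, 0, 0, 1], [0, 0, -0.03, 0, 0, 0, 1], [0, 0, -0.03, 0, 0, 0, 1], [0, 0, -0.012, 0, 0, 0, 1], [0, 0, 0, 0, 0, 0, 1], [0, 0, 0, 0, 0, 0, 1]]
  ]
}}

```text
t: 5.08
ee_pos: [0.729, -0.0706, 0.1313]
eef_rot: [[0.975, -0.222, 0.003], [-0.222, -0.975, -0.0], [0.003, -0.0, -1.0]]
force: [0.5, -0.0, 0.0]
gripper_width: 0.0001
```

Call:
{"name": "jog_arm", "arguments": {
  "series": [
    [[-0.0097, 0.0022, -0.003, 0, 0, 0, 1], [-0.0097, 0.0022, 0, 0, 0, 0, 1], [-0.0097, 0.0022, 0, 0, 0, 0, 1], [-0.0088, 0.002, 0, 0, 0, 0, 1], [-0.0078, 0.0018, -0.002, 0, 0, 0, 1], [-0.0078, 0.0018, -0.003, 0, 0, 0, 1], [-0.0078, 0.0018, -0.004, 0, 0, 0, 1], [-0.0068, 0.0016, -0.006, 0, 0, 0, 1], [-0.0068, 0.0016, -0.006, 0, 0, 0, 1], [-0.006, 0.0014, -0.006, 0, 0, 0, 1], [-0.006, 0.0014, -0.006, 0, 0, 0, 1], [-0.006, 0.0014, -0.006, 0, 0, 0, 1]]
  ]
}}

```text
t: 6.58
ee_pos: [0.6138, -0.0444, 0.0903]
eef_rot: [[0.974, -0.221, -0.039], [-0.221, -0.975, 0.006], [-0.04, 0.003, -0.999]]
force: [-42.4, 9.3, 40.5]
gripper_width: -0.0002
```

Run:
```python
from h import *
snap('side','g.png',(150,90,350,240),4)
```

```text
(no output)
```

View pics/g.png

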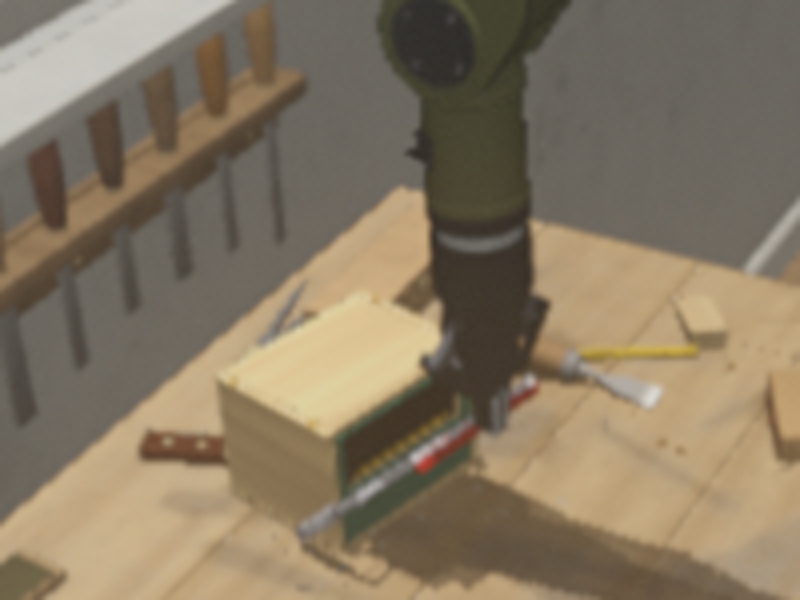

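Run:
```python
from h import *
s=state();print(s['t'],s['force'],s['joint_pos'].round(4).tolist(),s['ee_pos'].round(4).tolist(),s['effort'].round(1))
O=np.array([.703,-.063]);ex=np.array([.974,-.225]);ey=np.array([.225,.974])
W=lambda x,y,z:np.r_[O+x*ex+y*ey,z]
for a in np.arange(.5,1.6,.1):
    print(round(a,1),[((proj('side',W(-.006-.104*np.sin(a),y,.05+.104*np.cos(a)))-[150,90])*4).round(0).tolist() for y in(.07,-.07)])
```

```text
6.625 [-41.41985341  10.01629063  35.35589706] [-0.0029, 0.8371, 0.0058, 1.6543, -0.0166, 0.6942, -1.7793] [0.6113, -0.0439, 0.0877] [  4.2 -47.6   5.8 -31.6   1.8 -13.6   0. ]
0.5 [[389.0, 432.0], [510.0, 352.0]]
0.6 [[398.0, 442.0], [519.0, 361.0]]
0.7 [[406.0, 453.0], [527.0, 372.0]]
0.8 [[414.0, 464.0], [534.0, 383.0]]
0.9 [[421.0, 476.0], [541.0, 394.0]]
1.0 [[427.0, 488.0], [547.0, 405.0]]
1.1 [[433.0, 500.0], [552.0, 417.0]]
1.2 [[438.0, 513.0], [556.0, 428.0]]
1.3 [[441.0, 524.0], [559.0, 440.0]]
1.4 [[444.0, 536.0], [561.0, 451.0]]
1.5 [[446.0, 547.0], [562.0, 462.0]]
```

Call:
{"name": "jog_arm", "arguments": {
  "series": [
    [[-0.01, 0.0022, 0, 0, 0, 0, 1]]
  ]
}}

```text
t: 6.75
ee_pos: [0.6102, -0.0436, 0.0866]
eef_rot: [[0.975, -0.221, -0.027], [-0.221, -0.975, 0.004], [-0.027, 0.002, -1.0]]
force: [-13.2, 2.8, 10.8]
gripper_width: 0.0001
```

```bash
cat >> h.py <<'E'
O=np.array([.703,-.063]);ex=np.array([.974,-.225]);ey=np.array([.225,.974])
W=lambda x,y,z:np.r_[O+x*ex+y*ey,z]
def L(p): d=np.array(p[:2])-O; return np.r_[d@ex,d@ey,p[2]].round(4)
def stepang(f):
    "step angle from the red nose's ends in the side picture"
    im=get_image('side').astype(int); cv2.imwrite('pics/raw_'+f,im[:,:,::-1].astype(np.uint8))
    m=(im[...,0]>110)&(im[...,1]<70)&(im[...,2]<70); m[:150]=0;m[240:]=0;m[:,:200]=0;m[:,320:]=0
    v,u=np.nonzero(m)
    if len(u)<5: return len(u)
    i,j=u.argmin(),u.argmax(); P=[(u[i],v[i]),(u[j],v[j])]
    A=np.arange(0,1.6,.02); E=[[np.hypot(*(proj('side',W(-.006-.104*np.sin(a),y,.05+.104*np.cos(a)))-p)) for a in A] for y,p in zip((.07,-.07),P)]
    return [A[np.argmin(e)].round(2) for e in E],[tuple(map(int,p)) for p in P],len(u)
E
python3 - <<'E'
from h import *
print(stepang('h.png'))
s=state();print(s['t'],s['force'],L(s['ee_pos']),s['qd'].round(2))
E
```

```text
([np.float64(0.88), np.float64(0.88)], [(255, 208), (283, 189)], 55)
6.8 [-23.61726047   4.79216416  19.13647938] [-0.0944 -0.0019  0.0866] [ 0.01  0.01 -0.   -0.04 -0.01  0.06  0.01]
```

Call:
{"name": "jog_arm", "arguments": {
  "series": [
    [[-0.006, 0.0014, -0.012, 0, 0, 0, 1], [-0.006, 0.0014, -0.012, 0, 0, 0, 1], [-0.008, 0.0018, -0.01, 0, 0, 0, 1]]
  ]
}}

```text
t: 7.18
ee_pos: [0.5903, -0.039, 0.0503]
eef_rot: [[0.975, -0.22, -0.027], [-0.22, -0.975, 0.004], [-0.027, 0.002, -1.0]]
force: [-13.8, 4.1, 2.7]
gripper_width: -0.0003
```

Run:
```python
from h import *
print(stepang('i.png'))
s=state();print(s['t'],s['force'],L(s['ee_pos']),s['qd'].round(2))
```

```text
([np.float64(1.28), np.float64(1.28)], [(261, 220), (288, 200)], 19)
7.225 [-16.43672942   5.10252656   1.91033551] [-0.1154 -0.002   0.0492] [ 0.    0.    0.   -0.04 -0.    0.05  0.01]
```

The step is at 1.28 rad, held only by friction on the finger. Backing away so it can snap down.

Call:
{"name": "jog_arm", "arguments": {
  "series": [
    [[-0.02, 0.0045, 0, 0, 0, 0, 1], [-0.03, 0.0065, 0, 0, 0, 0, 1], [0, 0, 0.06, 0, 0, 0, 1], [-0.02, 0.03, 0.05, 0, 0, 0, -1], [0, 0, 0, 0, 0, 0, -1]]
  ]
}}

```text
t: 7.85
ee_pos: [0.5359, 0.0018, 0.1668]
eef_rot: [[0.976, -0.218, 0.006], [-0.219, -0.976, 0.002], [0.006, -0.004, -1.0]]
force: [1.0, -0.0, 1.1]
gripper_width: 0.0359
```

Run:
```python
from h import *
snap('side','j.png',(150,90,350,240),4)
print(stepang('i.png'))
s=state();print(s['t'],s['force'],s['ee_pos'].round(4),L(s['ee_pos']),s['joint_pos'].round(4).tolist(),s['gripper_width'])
```

```text
1
7.95 [ 1.16985041 -0.36611456 -0.15011441] [ 0.5347 -0.0011  0.1637] [-0.1778  0.0224  0.1637] [-0.1002, 0.6236, 0.0258, 1.8878, -0.025, 0.6295, -1.8535] 0.05033203171313607
```

View pics/j.png

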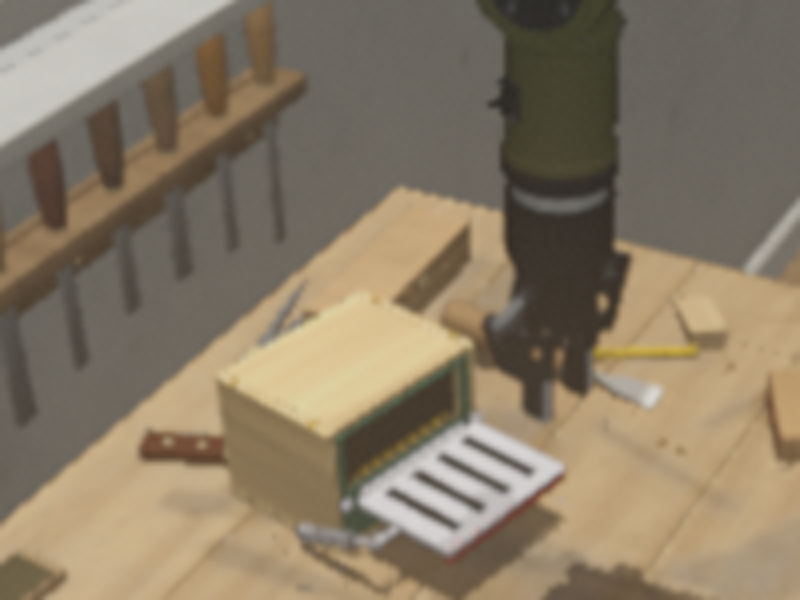

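The step is flat: the picture shows its nose edge from (445,555) to (562,468), with the opening and its black flap behind. Going to the offcut while turning so the jaws close across its short side.

Call:
{"name": "jog_arm", "arguments": {
  "series": [
    [[-0.0058, 0.0242, 0, 0, 0, 0.1856, -1], [-0.0058, 0.0242, 0, 0, 0, 0.1856, -1], [-0.0058, 0.0242, 0, 0, 0, 0.1856, -1], [-0.0058, 0.0242, 0, 0, 0, 0.1856, -1], [-0.0058, 0.0242, 0, 0, 0, 0.1856, -1], [-0.0058, 0.0242, 0, 0, 0, 0.1856, -1], [-0.0058, 0.0242, 0, 0, 0, 0.1856, -1], [-0.0058, 0.0242, 0, 0, 0, 0.1856, -1], [-0.0058, 0.0242, 0, 0, 0, 0.1856, -1], [-0.0058, 0.0242, 0, 0, 0, 0.1856, -1], [-0.0058, 0.0242, 0, 0, 0, 0.1856, -1], [-0.0058, 0.0242, 0, 0, 0, 0.1856, -1]]
  ]
}}

```text
t: 9.45
ee_pos: [0.4649, 0.2885, 0.1614]
eef_rot: [[-0.423, 0.906, -0.003], [0.906, 0.423, -0.002], [-0.0, -0.003, -1.0]]
force: [0.2, 0.3, -0.5]
gripper_width: 0.0854
```

Call:
{"name": "jog_arm", "arguments": {
  "series": [
    [[0, 0, -0.03, 0, 0, 0, -1], [0, 0, 0, 0, 0, 0, -1]]
  ]
}}

```text
t: 9.7
ee_pos: [0.4637, 0.2866, 0.1302]
eef_rot: [[-0.418, 0.908, -0.006], [0.908, 0.418, -0.005], [-0.002, -0.007, -1.0]]
force: [0.2, 0.1, -0.2]
gripper_width: 0.0854
```

Run:
```python
from h import *
s=state();print(s['t'],s['ee_pos'].round(4),s['joint_pos'].round(4).tolist(),s['gripper_width'],np.degrees(np.arctan2(s['eef_rot'][1,1],s['eef_rot'][0,1])))
```

```text
9.7 [0.4637 0.2866 0.1302] [-0.3161, 0.7357, -0.5448, 1.8599, 0.5609, 0.7115, -0.7539] 0.08540620179230969 24.704954063194037
```

Call:
{"name": "jog_arm", "arguments": {
  "series": [
    [[0.001, 0.002, -0.05, 0, 0, 0, -1], [0, 0, -0.045, 0, 0, 0, -1], [0, 0, -0.02, 0, 0, 0, -1], [0, 0, -0.009, 0, 0, 0, -1], [0, 0, 0, 0, 0, 0, -1], [0, 0, 0, 0, 0, 0, 0.3], [0, 0, 0, 0, 0, 0, 1], [0, 0, 0, 0, 0, 0, 1], [0, 0, 0, 0, 0, 0, 1], [0, 0, 0, 0, 0, 0, 1]]
  ],
  "grip_force": 30
}}

```text
t: 10.95
ee_pos: [0.4661, 0.2912, 0.0094]
eef_rot: [[-0.419, 0.908, 0.0], [0.908, 0.419, 0.0], [-0.0, 0.0, -1.0]]
force: [0.3, -0.1, 0.3]
gripper_width: -0.0002
```

Call:
{"name": "jog_arm", "arguments": {
  "series": [
    [[0, 0, 0.06, 0, 0, 0, -1], [0, 0, 0.06, 0, 0, 0, -1], [0, 0, 0, 0, 0, 0, -1], [0, 0, 0, 0, 0, 0, -1]]
  ]
}}

```text
t: 11.45
ee_pos: [0.466, 0.2905, 0.1291]
eef_rot: [[-0.419, 0.908, -0.0], [0.908, 0.419, -0.001], [-0.001, -0.0, -1.0]]
force: [0.2, -0.5, -0.4]
gripper_width: 0.0726
```

Run:
```python
from h import *
snap('side','k.png',(215,245,335,340),6)
s=state();print(s['ee_pos'].round(4))
```

```text
[0.4655 0.2902 0.1284]
```

View pics/k.png

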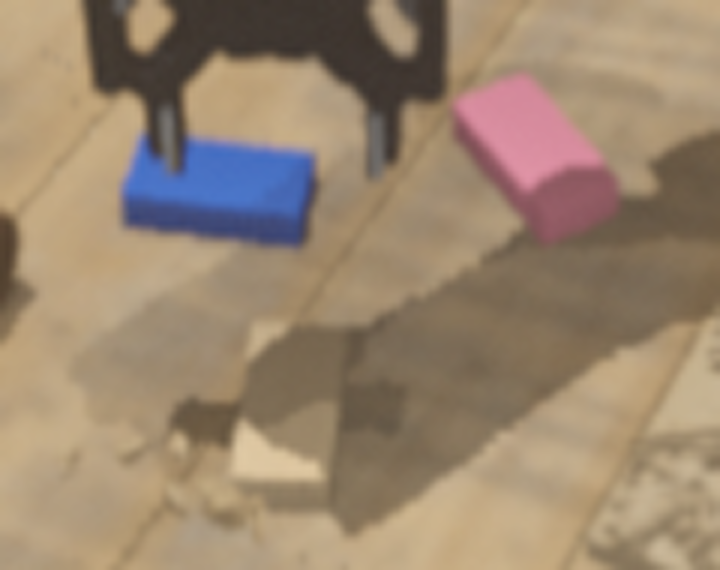

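Run:
```python
from h import *
def q(P,z,s,x0,y0): return np.array([onz('side',x0+(u+.5)/s-.5,y0+(v+.5)/s-.5,z)[:2] for u,v in P])
Q=q([(255,322),(353,325),(325,482),(232,478)],.024,6,215,245);print(Q.round(4),Q.mean(0))
# same block from first side picture
im=cv2.imread('pics/raw_b.png')[245:340,215:335]
k=cv2.imread('pics/raw_k.png')[245:340,215:335]
cv2.imwrite('pics/l.png',cv2.resize(im,None,fx=6,fy=6,interpolation=cv2.INTER_CUBIC))
print('tcp px',[(proj('side',p)-[215,245])*6 for p in ([.4655,.2902,.1284],)])
t=get_image('top'); 
import itertools
cv2.imwrite('pics/raw_m.png',t[:,:,::-1])
```

```text
[[0.4976 0.2591]
 [0.4581 0.2409]
 [0.4279 0.3221]
 [0.4636 0.338 ]] [0.46179656 0.29001713]
tcp px [array([271.92273613, 227.79749316])]
```

View pics/l.png

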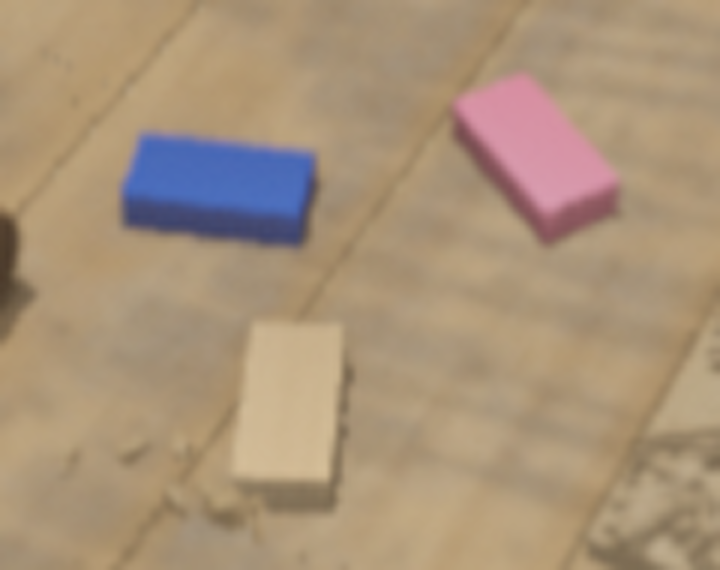

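Run:
```python
from h import *
for p,px in(([.7278,-.0706,.1394],(383,325)),([.6094,-.0434,.1409],(498,380)),([.6120,-.044,.089],(490,430))):
    print((proj('side',p)-[150,90])*4, (proj('side',np.array(p)+[0,0,.02])-[150,90])*4, px)
```

```text
[377.24236152 354.05606123] [375.78301352 333.00191362] (383, 325)
[491.7418747 408.8007427] [491.22137121 387.2167167 ] (498, 380)
[490.4840122  461.75057993] [489.96137527 441.1382894 ] (490, 430)
```

The block has not moved, so the miss has another cause. In three pictures the visible fingertips sit about 27 mm above the reported TCP. This also explains the first slip over the nose. Grasping deeper, and watching the force.

Call:
{"name": "jog_arm", "arguments": {
  "series": [
    [[-0.002, 0, -0.05, 0, 0, 0, -1], [0, 0, -0.05, 0, 0, 0, -1], [0, 0, -0.025, 0, 0, 0, -1], [0, 0, -0.015, 0, 0, 0, -1], [0, 0, -0.01, 0, 0, 0, -1], [0, 0, 0, 0, 0, 0, -1], [0, 0, 0, 0, 0, 0, -1]]
  ]
}}

```text
t: 12.42
ee_pos: [0.4646, 0.2916, -0.0199]
eef_rot: [[-0.419, 0.908, 0.001], [0.908, 0.419, 0.001], [0.0, 0.002, -1.0]]
force: [-0.4, -0.3, -0.4]
gripper_width: 0.0855
```

Call:
{"name": "jog_arm", "arguments": {
  "series": [
    [[-0.001, -0.002, -0.003, 0, 0, 0, -1], [0, 0, 0, 0, 0, 0, 0.5], [0, 0, 0, 0, 0, 0, 1], [0, 0, 0, 0, 0, 0, 1], [0, 0, 0, 0, 0, 0, 1], [0, 0, 0, 0, 0, 0, 1]]
  ],
  "grip_force": 30
}}

```text
t: 13.18
ee_pos: [0.4633, 0.2894, -0.0234]
eef_rot: [[-0.419, 0.908, 0.001], [0.908, 0.419, 0.0], [0.0, 0.001, -1.0]]
force: [-0.9, -0.0, 5.2]
gripper_width: 0.0416
```

Gripped at 41.6 mm. Lifting and carrying to the step.

Call:
{"name": "jog_arm", "arguments": {
  "series": [
    [[0, 0, 0.04, 0, 0, 0, 1], [0, 0, 0.05, 0, 0, 0, 1], [0, 0, 0.05, 0, 0, 0, 1]]
  ]
}}

```text
t: 13.55
ee_pos: [0.4626, 0.2888, 0.1173]
eef_rot: [[-0.419, 0.908, -0.001], [0.908, 0.419, -0.001], [-0.0, -0.001, -1.0]]
force: [1.2, -0.7, -0.9]
gripper_width: 0.0416
```

Call:
{"name": "jog_arm", "arguments": {
  "series": [
    [[0.0147, -0.0282, 0, 0, 0, -0.0548, 1], [0.0147, -0.0282, 0, 0, 0, -0.0548, 1], [0.0147, -0.0282, 0, 0, 0, -0.0548, 1], [0.0147, -0.0282, 0, 0, 0, -0.0548, 1], [0.0147, -0.0282, 0, 0, 0, -0.0548, 1], [0.0147, -0.0282, 0, 0, 0, -0.0548, 1], [0.0147, -0.0282, 0, 0, 0, -0.0548, 1], [0.0147, -0.0282, 0, 0, 0, -0.0548, 1], [0.0147, -0.0282, 0, 0, 0, -0.0548, 1], [0.0147, -0.0282, 0, 0, 0, -0.0548, 1], [0.0147, -0.0282, 0, 0, 0, -0.0548, 1], [0.0147, -0.0282, 0, 0, 0, -0.0548, 1]]
  ]
}}

```text
t: 15.05
ee_pos: [0.6393, -0.0502, 0.1157]
eef_rot: [[0.225, 0.974, -0.001], [0.974, -0.225, 0.0], [-0.0, -0.001, -1.0]]
force: [0.6, 0.4, -0.8]
gripper_width: 0.0415
```

Call:
{"name": "jog_arm", "arguments": {
  "series": [
    [[0, 0, -0.03, 0, 0, 0, 1], [0, 0, 0, 0, 0, 0, 1], [0, 0, 0, 0, 0, 0, 1]]
  ]
}}

```text
t: 15.42
ee_pos: [0.6395, -0.0482, 0.0867]
eef_rot: [[0.222, 0.975, 0.0], [0.975, -0.222, 0.001], [0.001, -0.0, -1.0]]
force: [1.1, 0.3, 0.1]
gripper_width: 0.0414
```

Run:
```python
from h import *
s=state();print(s['t'],s['ee_pos'].round(4),L(s['ee_pos']),s['joint_pos'].round(4).tolist(),s['gripper_width'],np.degrees(np.arctan2(s['eef_rot'][1,1],s['eef_rot'][0,1])))
```

```text
15.425 [ 0.6395 -0.0482  0.0867] [-0.0652  0.0001  0.0867] [0.2323, 0.8801, -0.4296, 1.6001, 0.4794, 0.7678, -0.6337] 0.04141108030530303 -12.845550185540082
```

Call:
{"name": "jog_arm", "arguments": {
  "series": [
    [[0, 0, -0.03, 0, 0, 0, 1], [0, 0, -0.015, 0, 0, 0, 1], [0, 0, -0.007, 0, 0, 0, 1], [0, 0, 0, 0, 0, 0, 1], [0, 0, 0, 0, 0, 0, 1]]
  ]
}}

```text
t: 16.05
ee_pos: [0.6402, -0.0491, 0.0352]
eef_rot: [[0.223, 0.975, 0.002], [0.975, -0.223, 0.0], [0.0, 0.002, -1.0]]
force: [-0.1, -0.3, -0.6]
gripper_width: 0.0415
```

Call:
{"name": "jog_arm", "arguments": {
  "series": [
    [[0, 0, -0.0015, 0, 0, 0, 1], [0, 0, 0, 0, 0, 0, 0.2], [0, 0, 0, 0, 0, 0, -0.4], [0, 0, 0, 0, 0, 0, -0.4], [0, 0, 0, 0, 0, 0, -0.4], [0, 0, 0.03, 0, 0, 0, -0.4], [0, 0, 0.05, 0, 0, 0, -0.4], [0, 0, 0.03, 0, 0, 0, -0.4]]
  ]
}}

```text
t: 17.05
ee_pos: [0.6405, -0.0489, 0.1452]
eef_rot: [[0.223, 0.975, 0.003], [0.975, -0.223, 0.0], [0.001, 0.003, -1.0]]
force: [0.4, 0.1, -0.2]
gripper_width: 0.0598
```

Call:
{"name": "jog_arm", "arguments": {
  "series": [
    [[-0.0065, 0.0015, 0, 0, 0, 0.1745, 0.3], [-0.0065, 0.0015, 0, 0, 0, 0.1745, 0.3], [-0.0065, 0.0015, 0, 0, 0, 0.1745, 0.3], [-0.0065, 0.0015, 0, 0, 0, 0.1745, 0.3], [-0.0065, 0.0015, 0, 0, 0, 0.1745, 0.3], [-0.0065, 0.0015, 0, 0, 0, 0.1745, 0.3], [-0.0065, 0.0015, 0, 0, 0, 0.1745, 0.3], [-0.0065, 0.0015, 0, 0, 0, 0.1745, 0.3], [-0.0065, 0.0015, 0, 0, 0, 0.1745, 0.3], [0, 0, 0, -0.0225, -0.0974, 0, 0.3], [0, 0, 0, -0.0225, -0.0974, 0, 0.3], [0, 0, 0, -0.0225, -0.0974, 0, 0.3]]
  ]
}}

```text
t: 18.55
ee_pos: [0.581, -0.0357, 0.1431]
eef_rot: [[-0.93, 0.224, 0.291], [0.215, 0.974, -0.066], [-0.298, 0.001, -0.955]]
force: [1.8, -0.5, -0.4]
gripper_width: 0.0299
```

Run:
```python
from h import *
snap('side','n.png',(190,110,330,240),4)
s=state();print(s['t'],s['ee_pos'].round(4),L(s['ee_pos']),s['eef_rot'].round(3).tolist(),s['joint_pos'].round(4).tolist(),s['gripper_width'],(proj('side',s['ee_pos'])-[190,110])*4)
```

```text
18.6 [ 0.5769 -0.0345  0.1425] [-0.1292 -0.0006  0.1425] [[-0.931, 0.221, 0.289], [0.211, 0.975, -0.066], [-0.296, -0.0, -0.955]] [0.3266, 0.6906, -0.6467, 2.0773, 1.2728, 0.5251, 0.0539] 0.029726850951472244 [364.13095418 344.43063911]
```

View pics/n.png

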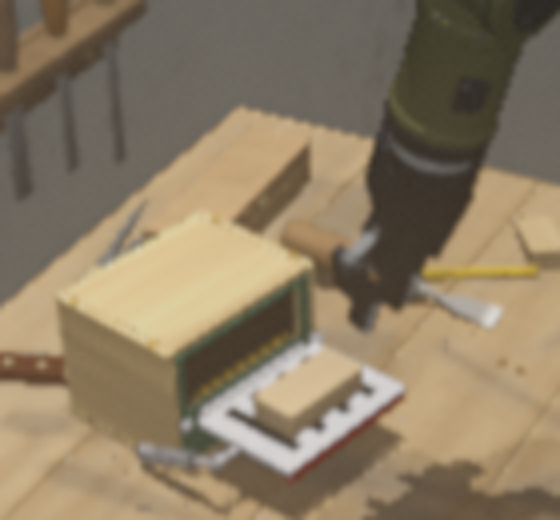

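The block lies square on the step at crop (310,385). The tips again show about 20 mm short of the reported TCP, along the tool axis. Going down behind the block and pushing.

Call:
{"name": "jog_arm", "arguments": {
  "series": [
    [[0, 0, -0.04, 0, 0, 0, 0.3], [0, 0, -0.035, 0, 0, 0, 0.3], [0, 0, -0.0185, 0, 0, 0, 0.3], [0, 0, 0, 0, 0, 0, 0.3], [0.0117, -0.0027, 0, 0, 0, 0, 0.3], [0.0117, -0.0027, 0, 0, 0, 0, 0.3], [0.0117, -0.0027, 0, 0, 0, 0, 0.3], [0.0117, -0.0027, 0, 0, 0, 0, 0.3], [0.0117, -0.0027, 0, 0, 0, 0, 0.3], [0.0117, -0.0027, 0, 0, 0, 0, 0.3], [0, 0, 0, 0, 0, 0, 0.3]]
  ]
}}

```text
t: 19.98
ee_pos: [0.6528, -0.0522, 0.0508]
eef_rot: [[-0.93, 0.225, 0.29], [0.215, 0.974, -0.067], [-0.298, 0.001, -0.955]]
force: [0.1, -0.8, -0.3]
gripper_width: 0.03
```

Run:
```python
from h import *
s=state();print(s['t'],s['force'].round(1),L(s['ee_pos']),s['eef_rot'].round(3).tolist(),s['joint_pos'].round(4).tolist(),(s['ee_pos']-.023*s['eef_rot'][:,2]).round(4),L(s['ee_pos']-.023*s['eef_rot'][:,2]))
```

```text
19.975 [ 0.1 -0.8 -0.3] [-0.0513 -0.0008  0.0508] [[-0.93, 0.225, 0.29], [0.215, 0.974, -0.067], [-0.298, 0.001, -0.955]] [0.2587, 0.891, -0.4983, 1.9112, 1.4045, 0.4575, 0.018] [ 0.6462 -0.0507  0.0727] [-0.0581 -0.0008  0.0727]
```

Call:
{"name": "jog_arm", "arguments": {
  "series": [
    [[0.0117, -0.0027, 0, 0, 0, 0, 0.3], [0.0117, -0.0027, 0, 0, 0, 0, 0.3], [0.0117, -0.0027, 0, 0, 0, 0, 0.3], [0.0117, -0.0027, 0, 0, 0, 0, 0.3], [0.0058, -0.0013, 0, 0, 0, 0, 0.3], [0, 0, 0, 0, 0, 0, 0.3]]
  ]
}}

```text
t: 20.72
ee_pos: [0.705, -0.0636, 0.0518]
eef_rot: [[-0.93, 0.224, 0.291], [0.214, 0.975, -0.066], [-0.298, 0.001, -0.954]]
force: [-3.2, 0.1, 10.0]
gripper_width: 0.0297
```

Run:
```python
from h import *
s=state();print(s['t'],s['force'].round(1),L(s['ee_pos']),L(s['ee_pos']-.023*s['eef_rot'][:,2]))
```

```text
20.725 [-3.2  0.1 10. ] [ 0.0021 -0.0002  0.0518] [-0.0048 -0.0002  0.0738]
```

Call:
{"name": "jog_arm", "arguments": {
  "series": [
    [[-0.015, 0.0035, 0, 0, 0, 0, 0.3], [-0.04, 0.009, 0, 0, 0, 0, 0.3], [-0.04, 0.009, 0.01, 0, 0, 0, 0.3], [-0.03, 0.007, 0.05, 0, 0, 0, 0.3], [-0.02, 0.005, 0.05, 0, 0, 0, 0.3], [0, 0, 0, 0, 0, 0, 0.3]]
  ]
}}

```text
t: 21.48
ee_pos: [0.5592, -0.0294, 0.1633]
eef_rot: [[-0.93, 0.223, 0.293], [0.213, 0.975, -0.066], [-0.301, 0.001, -0.954]]
force: [0.2, 0.1, -0.6]
gripper_width: 0.0299
```

Run:
```python
from h import *
im=get_image('side')[:,:,::-1]; cv2.imwrite('pics/raw_o.png',im)
j=cv2.imread('pics/raw_j.png')
d=np.abs(im.astype(int)-j).max(2)
for nm,P in (('step',[W(-.105,.065,.055),W(-.105,-.065,.055),W(-.01,-.065,.055),W(-.01,.065,.055)]),('slot',[W(0,.065,.056),W(0,-.065,.056),W(0,-.065,.105),W(0,.065,.105)])):
    m=np.zeros(d.shape,np.uint8); cv2.fillPoly(m,[np.array([proj('side',p) for p in P]).round().astype(int)],1)
    print(nm,m.sum(),(d[m>0]>35).sum(),im[m>0].mean(0).round(),j[m>0].mean(0).round())
cv2.imwrite('pics/o.png',cv2.resize(np.hstack([im[130:240,215:300],j[130:240,215:300]]),None,fx=4.5,fy=4.5,interpolation=cv2.INTER_CUBIC))
s=state();print(s['t'],L(s['ee_pos']),s['joint_pos'].round(3))
```

```text
step 785 15 [172. 175. 179.] [173. 175. 179.]
slot 379 299 [ 89. 116. 133.] [53. 72. 82.]
21.525 [-0.1474 -0.0005  0.1615] [ 0.251  0.613 -0.53   2.116  1.178  0.441  0.114]
```

View pics/o.png

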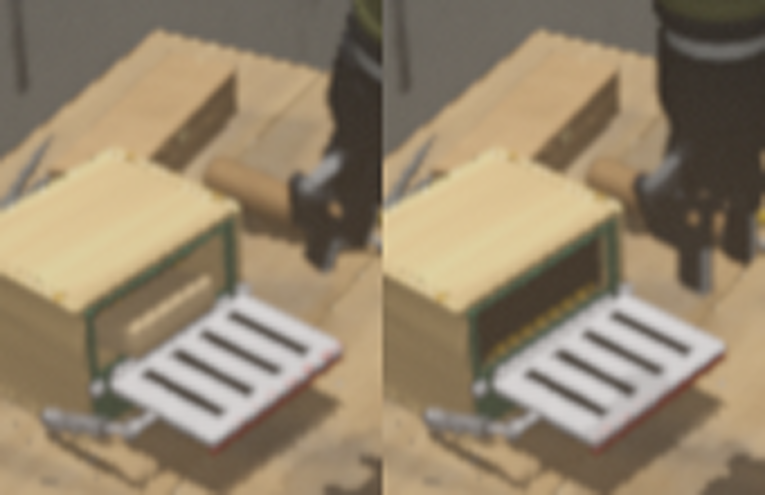

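The last view shows the block in the opening at (170,310), just past the sill and still holding the flap open. The gripper had touched the roof edge and couldn't push further. I'll tilt the tool much more so the fingers can reach in under the lintel.

Call:
{"name": "jog_arm", "arguments": {
  "series": [
    [[0, 0, 0, -0.028, -0.121, 0, 0.3], [0, 0, 0, -0.028, -0.121, 0, 0.3], [0, 0, 0, -0.028, -0.121, 0, 0.3], [0, 0, 0, -0.028, -0.121, 0, 0.3], [0, 0, 0, -0.028, -0.121, 0, 0.3], [0, 0, 0, -0.028, -0.121, 0, 0.3], [0, 0, 0, 0, 0, 0, 0.3], [0, 0, 0, 0, 0, 0, 0.3]]
  ]
}}

```text
t: 22.52
ee_pos: [0.5688, -0.0315, 0.1429]
eef_rot: [[-0.707, 0.222, 0.671], [0.121, 0.973, -0.194], [-0.696, -0.056, -0.716]]
force: [-0.6, 0.5, -0.4]
gripper_width: 0.0296
```

```bash
cat >> h.py <<'E'
def rep():
    s=state(); R=s['eef_rot']; z=R[:,2]
    print('t',s['t'],'F',s['force'].round(1),'tip',L(s['ee_pos']-.023*z),'zt',np.round([z[:2]@ex,z[:2]@ey,z[2]],3),'yt',np.round([R[:2,1]@ex,R[:2,1]@ey,R[2,1]],3),'q',s['joint_pos'].round(2))
E
python3 -c "from h import *;rep()"
```

```text
t 22.525 F [-0.6  0.5 -0.4] tip [-0.1539  0.0014  0.1593] zt [ 0.697 -0.038 -0.716] yt [-0.003  0.998 -0.056] q [ 0.24  0.92 -0.9   2.55  2.19  1.34 -1.04]
```

Call:
{"name": "jog_arm", "arguments": {
  "series": [
    [[0.02, -0.0045, 0, 0, 0, 0, 0.3], [0.02, -0.0045, 0, 0, 0, 0, 0.3], [0.01, -0.0023, 0, -0.025, -0.11, 0, 0.3], [0.01, -0.0023, 0, -0.025, -0.11, 0, 0.3], [0, 0, 0, 0.04, -0.01, 0, 0.3], [0, 0, 0, 0, 0, 0, 0.3]]
  ]
}}

```text
t: 23.28
ee_pos: [0.629, -0.0455, 0.1447]
eef_rot: [[-0.529, 0.233, 0.816], [0.114, 0.972, -0.204], [-0.841, -0.014, -0.541]]
force: [0.2, 0.3, -0.2]
gripper_width: 0.0298
```

```bash
python3 -c "from h import *;rep()"
```

```text
t 23.275 F [ 0.2  0.3 -0.2] tip [-0.0954  0.0008  0.1571] zt [ 0.841 -0.015 -0.541] yt [ 0.008  1.    -0.014] q [ 0.24  1.09 -0.83  2.54  2.44  1.65 -1.13]
```

Call:
{"name": "jog_arm", "arguments": {
  "series": [
    [[0.0117, -0.0027, -0.02, 0, 0, 0, 0.3], [0.0117, -0.0027, -0.02, 0, 0, 0, 0.3], [0.0117, -0.0027, -0.02, 0, 0, 0, 0.3], [0.005, -0.001, -0.015, 0, 0, 0, 0.3], [0, 0, -0.012, 0, 0, 0, 0.3], [0, 0, 0, 0, 0, 0, 0.3]]
  ]
}}

```text
t: 24.02
ee_pos: [0.6686, -0.0529, 0.0558]
eef_rot: [[-0.53, 0.232, 0.816], [0.115, 0.973, -0.202], [-0.84, -0.013, -0.542]]
force: [0.3, 0.8, -0.1]
gripper_width: 0.03
```

```bash
python3 -c "from h import *;rep()"
```

```text
t 24.025 F [ 0.3  0.8 -0.1] tip [-0.0551  0.0024  0.0682] zt [ 0.84  -0.013 -0.542] yt [ 0.007  1.    -0.013] q [ 0.27  1.28 -0.73  2.39  2.63  1.65 -1.06]
```

Call:
{"name": "jog_arm", "arguments": {
  "series": [
    [[0.0117, -0.0027, 0, 0, 0, 0, 0.3], [0.0117, -0.0027, 0, 0, 0, 0, 0.3], [0.0117, -0.0027, 0, 0, 0, 0, 0.3], [0.0117, -0.0027, 0, 0, 0, 0, 0.3], [0.0117, -0.0027, 0, 0, 0, 0, 0.3], [0.0097, -0.0022, 0, 0, 0, 0, 0.3], [0, 0, 0, 0, 0, 0, 0.3]]
  ]
}}

```text
t: 24.9
ee_pos: [0.7376, -0.0687, 0.0569]
eef_rot: [[-0.528, 0.232, 0.817], [0.115, 0.973, -0.202], [-0.841, -0.013, -0.54]]
force: [-0.7, -0.6, 0.3]
gripper_width: 0.0299
```

```bash
python3 -c "from h import *;rep()"
```

```text
t 24.9 F [-0.7 -0.6  0.3] tip [0.0156 0.0026 0.0693] zt [ 0.841 -0.013 -0.54 ] yt [ 0.007  1.    -0.013] q [ 0.32  1.23 -0.71  2.2   2.65  1.41 -0.96]
```

Force is low. Going 6 mm deeper, then withdrawing and checking by numbers, since all 12 views are used.

Call:
{"name": "jog_arm", "arguments": {
  "series": [
    [[0.006, -0.0014, 0, 0, 0, 0, 0.3], [0, 0, 0, 0, 0, 0, 0.3], [-0.02, 0.0045, 0, 0, 0, 0, 0.3], [-0.03, 0.007, 0, 0, 0, 0, 0.3], [-0.04, 0.009, 0.01, 0, 0, 0, 0.3], [-0.04, 0.009, 0.01, 0, 0, 0, 0.3], [-0.04, 0.009, 0.02, 0, 0, 0, 0.3], [0, 0, 0, 0, 0, 0, 0.3]]
  ]
}}

```text
t: 25.9
ee_pos: [0.6108, -0.0249, 0.085]
eef_rot: [[-0.537, 0.237, 0.81], [0.124, 0.971, -0.202], [-0.835, -0.008, -0.551]]
force: [-0.1, -0.1, -0.3]
gripper_width: 0.03
```

```bash
cat >> h.py <<'E'
def slot(f):
    im=get_image('side')[:,:,::-1]; cv2.imwrite('pics/raw_'+f,im); out={}
    for k in('j','o',f[:-4]):
        g=cv2.imread(f'pics/raw_{k}.png')
        P=[W(0,.065,.056),W(0,-.065,.056),W(0,-.065,.105),W(0,.065,.105)]
        H=cv2.getPerspectiveTransform(np.float32([proj('side',p) for p in P]),np.float32([[0,5],[12,5],[12,0],[0,0]]))
        print(k);print(cv2.warpPerspective(g,H,(13,6)).max(2))
E
python3 -c "
from h import *;rep();slot('p.png')"
```

```text
t 25.9 F [-0.1 -0.1 -0.3] tip [-0.1176  0.0167  0.0977] zt [ 0.834 -0.015 -0.551] yt [ 0.012  1.    -0.008] q [ 0.32  1.44 -1.17  2.56  2.43  2.05 -0.87]
j
[[ 72  71  72  71  72  70  70  70  70  70  70  75  90]
 [ 71  71  70  70  70  70  69  70  68  69  68  75 102]
 [ 71  70  71  70  70  70  69  69  70  69  68  72  99]
 [ 72  73  74  74  74  77  74  74  73  77  73  73 101]
 [ 82 100 110 120 114 110 107 116 115 110 106  94 103]
 [ 92 102 100 104 103 106 105 103 103 106 101 100  92]]
o
[[ 99 106 108 104 100 100  98 100 108 113 119 123  96]
 [114 122 120 119 117 116 116 115 119 127 129 129 108]
 [110 124 127 129 126 124 129 125 126 123 130 128 106]
 [119 122 131 178 184 184 190 183 179 178 182 131 107]
 [122 129 126 151 157 156 154 149 149 149 151 133 107]
 [ 93 105  98 134 141 140 137 135 135 134 132 121  92]]
p
[[ 75  74  74  74  74  74  75  73  73  74  74  78  94]
 [ 73  73  74  74  72  72  72  72  73  71  71  77 104]
 [ 75  73  73  73  72  73  73  73  73  72  72  75 102]
 [ 73  75  76  76  76  79  78  77  76  80  76  76 105]
 [ 83 102 111 120 115 110 107 115 114 112 109  94 106]
 [ 94 104 102 105 104 106 104 104 104 106 103 102  95]]
```

Picture p matches j, where the box was empty-fronted and the flap shut. So the flap is shut and the block is inside. Next I'll back out and go down in front of the nose, slightly less tilted.

Call:
{"name": "jog_arm", "arguments": {
  "series": [
    [[-0.005, -0.008, -0.005, 0.0225, 0.0974, 0, 0.3], [-0.015, -0.005, -0.005, 0.0225, 0.0974, 0, 0.3], [-0.02, 0.0045, -0.01, 0, 0, 0, 0.3], [-0.015, 0.0035, -0.01, 0, 0, 0, 0.3], [0, 0, 0, 0, 0, 0, 0.3]]
  ]
}}

```text
t: 26.58
ee_pos: [0.5674, -0.0308, 0.0509]
eef_rot: [[-0.696, 0.235, 0.679], [0.152, 0.972, -0.181], [-0.702, -0.023, -0.712]]
force: [-0.5, 0.3, -0.4]
gripper_width: 0.0298
```

```bash
python3 -c "from h import *;rep()"
```

```text
t 26.575 F [-0.5  0.3 -0.4] tip [-0.1555  0.0014  0.0673] zt [ 0.702 -0.024 -0.712] yt [ 0.011  0.999 -0.023] q [ 0.43  1.54 -1.47  2.56  2.21  2.04 -0.67]
```

Call:
{"name": "jog_arm", "arguments": {
  "series": [
    [[0, 0, -0.012, 0, 0, 0, 0.3], [0, 0, -0.012, 0, 0, 0, 0.3], [0, 0, -0.012, 0, 0, 0, 0.3], [0, 0, -0.008, 0, 0, 0, 0.3], [0, 0, 0, 0, 0, 0, 0.3]]
  ]
}}

```text
t: 27.2
ee_pos: [0.5694, -0.0313, 0.0105]
eef_rot: [[-0.692, 0.235, 0.683], [0.15, 0.972, -0.183], [-0.707, -0.024, -0.707]]
force: [0.9, 0.4, 0.4]
gripper_width: 0.0299
```

```bash
python3 -c "from h import *;rep()"
```

```text
t 27.2 F [0.9 0.4 0.4] tip [-0.1535  0.0013  0.0268] zt [ 0.706 -0.024 -0.707] yt [ 0.01   0.999 -0.024] q [ 0.44  1.62 -1.37  2.54  2.35  2.04 -0.64]
```

Call:
{"name": "jog_arm", "arguments": {
  "series": [
    [[0, 0, -0.006, 0, 0, 0, 0.3], [0, 0, -0.005, 0, 0, 0, 0.3], [0.0117, -0.0027, 0, 0, 0, 0, 0.3], [0.0117, -0.0027, 0, 0, 0, 0, 0.3], [0.0117, -0.0027, 0, 0, 0, 0, 0.3], [0.0117, -0.0027, 0, 0, 0, 0, 0.3], [0, 0, 0, 0, 0, 0, 0.3]]
  ]
}}

```text
t: 28.08
ee_pos: [0.6162, -0.0421, -0.0008]
eef_rot: [[-0.691, 0.238, 0.682], [0.153, 0.971, -0.183], [-0.706, -0.022, -0.708]]
force: [-0.7, 0.1, 0.7]
gripper_width: 0.0298
```

```bash
python3 -c "from h import *;rep()"
```

```text
t 28.075 F [-0.7  0.1  0.7] tip [-0.1054  0.0014  0.0154] zt [ 0.706 -0.024 -0.708] yt [ 0.013  0.999 -0.022] q [ 0.52  1.6  -1.33  2.39  2.43  1.86 -0.5 ]
```

Call:
{"name": "jog_arm", "arguments": {
  "series": [
    [[0, 0, 0.003, -0.0225, -0.0974, 0, 0.3], [0, 0, 0.003, -0.0225, -0.0974, 0, 0.3], [0.008, -0.0018, 0, 0, 0, 0, 0.3], [0, 0, 0, 0, 0, 0, 0.3]]
  ]
}}

```text
t: 28.58
ee_pos: [0.6245, -0.0437, 0.0057]
eef_rot: [[-0.541, 0.241, 0.806], [0.118, 0.97, -0.211], [-0.833, -0.019, -0.554]]
force: [0.5, 0.1, 0.3]
gripper_width: 0.03
```

```bash
python3 -c "from h import *;rep()"
```

```text
t 28.575 F [0.5 0.1 0.3] tip [-0.0999  0.0017  0.0185] zt [ 0.832 -0.024 -0.554] yt [ 0.017  0.999 -0.019] q [ 0.45  1.68 -1.17  2.45  2.72  2.05 -0.58]
```

Lifting along the arc, then checking force and step angle partway.

Call:
{"name": "jog_arm", "arguments": {
  "series": [
    [[0, 0, 0.008, 0, 0, 0, 0.3], [0, 0, 0.008, 0, 0, 0, 0.3], [0.001, 0, 0.01, 0, 0, 0, 0.3], [0.003, -0.0007, 0.01, 0, 0, 0, 0.3], [0.004, -0.0009, 0.01, 0, 0, 0, 0.3], [0.005, -0.0011, 0.01, 0, 0, 0, 0.3]]
  ]
}}

```text
t: 29.32
ee_pos: [0.6371, -0.0455, 0.0623]
eef_rot: [[-0.541, 0.238, 0.806], [0.117, 0.971, -0.208], [-0.833, -0.018, -0.553]]
force: [-2.0, 0.6, -0.9]
gripper_width: 0.0299
```

```bash
python3 -c "
from h import *;rep();print(stepang('q.png'))"
```

```text
t 29.325 F [-2.   0.6 -0.9] tip [-0.0873  0.0027  0.0751] zt [ 0.832 -0.021 -0.553] yt [ 0.014  0.999 -0.018] q [ 0.46  1.55 -1.27  2.47  2.57  2.01 -0.58]
([np.float64(1.08), np.float64(1.12)], [(259, 214), (283, 197)], 38)
```

Call:
{"name": "jog_arm", "arguments": {
  "series": [
    [[0.006, -0.0014, 0.009, 0, 0, 0, 0.3], [0.007, -0.0016, 0.008, 0, 0, 0, 0.3], [0.008, -0.0018, 0.007, 0, 0, 0, 0.3], [0.009, -0.002, 0.006, 0, 0, 0, 0.3], [0.01, -0.0023, 0.005, 0, 0, 0, 0.3], [0.01, -0.0023, 0.003, 0, 0, 0, 0.3]]
  ]
}}

```text
t: 30.12
ee_pos: [0.688, -0.0577, 0.1]
eef_rot: [[-0.541, 0.24, 0.806], [0.118, 0.971, -0.21], [-0.833, -0.019, -0.553]]
force: [-0.1, -0.0, -0.3]
gripper_width: 0.0302
```

```bash
python3 -c "
from h import *;rep();print(stepang('r.png'))"
```

```text
t 30.125 F [-0.1 -0.  -0.3] tip [-0.035   0.0023  0.1127] zt [ 0.833 -0.024 -0.553] yt [ 0.016  0.999 -0.019] q [ 0.53  1.45 -1.33  2.34  2.51  1.81 -0.48]
([np.float64(0.12), np.float64(0.06)], [(239, 189), (266, 172)], 21)
```

Snapped up. Withdrawing clear, then comparing with the first picture.

Call:
{"name": "jog_arm", "arguments": {
  "series": [
    [[-0.015, 0.0035, 0, 0, 0, 0, 0.3], [-0.03, 0.007, 0.01, 0, 0, 0, 0.3], [-0.03, 0.007, 0.02, 0.02, 0.08, 0, 0.3], [-0.02, 0.005, 0.04, 0.03, 0.12, 0, 0.3], [-0.02, 0.005, 0.05, 0.03, 0.12, 0, 0.3], [-0.01, 0, 0.05, 0.03, 0.12, 0, 0.3], [0, 0, 0, 0, 0, 0, 0.3], [0, 0, 0, 0, 0, 0, 0.3], [0, 0, 0, 0, 0, 0, 0.3], [0, 0, 0, 0, 0, 0, 0.3]]
  ]
}}

```text
t: 31.42
ee_pos: [0.5693, -0.0348, 0.2483]
eef_rot: [[-0.826, 0.225, 0.518], [0.174, 0.974, -0.145], [-0.537, -0.03, -0.843]]
force: [0.3, -1.0, -0.1]
gripper_width: 0.0301
```

```bash
python3 -c "
from h import *;rep();print(stepang('s.png'))
get=cv2.imread('pics/raw_b.png').astype(int)
def red(g):
    m=(g[...,2]>110)&(g[...,1]<70)&(g[...,0]<70); m[:150]=0;m[240:]=0;m[:,:200]=0;m[:,320:]=0
    v,u=np.nonzero(m); return len(u),u.mean(),v.mean(),u.min(),u.max()
s=cv2.imread('pics/raw_s.png').astype(int)
print(red(get),red(s))
P=np.array([proj('side',p) for p in [W(-.006,.07,.06),W(-.006,-.07,.06),W(-.006,-.07,.15),W(-.006,.07,.15)]]).astype(int)
m=np.zeros(s.shape[:2],np.uint8);cv2.fillPoly(m,[P],1)
d=np.abs(s-get).max(2);print('panel diff',m.sum(),(d[m>0]>30).sum())
t=get_image('top').astype(int); cv2.imwrite('pics/raw_t.png',t[:,:,::-1].astype(np.uint8)); a=cv2.imread('pics/raw_a.png')[:,:,::-1].astype(int)
def box(x0,y0,x1,y1): return (np.abs(t-a).max(2)[y0:y1,x0:x1]>40).sum()
print('mallet',box(158,105,190,198),'gouge',box(352,135,376,212),'wedge',box(392,188,428,218),'sand',box(350,232,397,270))
"
```

```text
t 31.425 F [ 0.3 -1.  -0.1] tip [-0.1489 -0.002   0.2677] zt [ 0.537 -0.025 -0.843] yt [-0.     0.999 -0.03 ] q [ 0.65  0.76 -1.42  2.23  1.57  1.12 -0.29]
([np.float64(0.1), np.float64(0.06)], [(238, 189), (266, 172)], 25)
(27, np.float64(251.59259259259258), np.float64(180.77777777777777), np.int64(238), np.int64(266)) (25, np.float64(251.72), np.float64(180.68), np.int64(238), np.int64(266))
panel diff 745 6
mallet 0 gouge 0 wedge 0 sand 0
```

The step matches its first picture to within a fraction of a pixel, the bystanders show no change, and the arm is clear. Handing in.

```bash
python3 -c "
from h import *;print(finish_job())"
```

```text
the job is handed in; nothing more can be done
None
```

I handed the job in at about 31 s. The offcut is in the box, the step is upright again, and `finish_job` reported no verdict.

**What I did**
- **Step down:** The first hook slipped over the nose. On the second the finger slipped past again and the step hung at 0.8–1.3 rad on finger friction, with up to about 42 N on the fingers. It snapped flat once I backed away.
- **Offcut:** The first grasp closed on nothing. I picked the offcut up on the second try and laid it square on the step. The first push left it holding the flap open, with about 10 N where the gripper touched the roof edge. A second push, with the tool tilted about 57°, sent it in.
- **Step up:** I lifted it from underneath until it snapped upright.

**One disagreement:** The visible fingertips sat about 20–27 mm short of the reported TCP, which explains the early slip and the missed grasp. I corrected for this from then on.

**Last checks**
- **Step:** The nose position matches the first picture to about 0.1 pixel. My rough angle estimate read 0.06–0.1 rad, but it is offset by the calibration, so I relied on the picture match.
- **Flap:** The opening looked the same as when it was empty with the flap shut. I checked this before raising the step, which now covers it.
- **Offcut at rest:** I inferred this from the shut flap. I did not see the offcut inside the box.
- **Bystanders:** The sanding block, mallet, gouge and wedge show no pixel change in the top view.
- **Arm:** It is clear of everything, with only sensor-noise force.

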